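# Clamp a filter cassette in the torque-limiting screw press

### The arm

A 6-joint arm with a two-finger parallel gripper is mounted at the origin on a cart in front of the work surface, level with it; the furniture and walls round the work are solid. World frame = base frame: x ahead of the robot, y to its left, z up, the work surface at z = 0. Lengths are in m, angles in rad, forces in N, time in s.
With the tool pointing down it reaches from about 0.25 to 0.775 m from the base axis. Payload 4 kg.
Tool frame: the origin (TCP) lies at the very end of the fingers, on their centre line; the grasp point (between the pads) lies 19 mm behind it; z points along the fingers, y is the line along which they close (so a half turn about z gives the same grasp; the last joint's range is limited). The gripper opens to 94 mm and grips with 3 to 60 N. Pads are 16 mm wide; open, the fingers measure 119 mm over their backs; the gripper's body (75 mm by 177 mm) begins 78 mm behind the grasp point.
Start: joints at [1.011, 0.087, 1.371, -0, 1.684, -0.103], TCP at [0.243, 0.494, 0.206] pointing down, gripper open.
Joint ranges: [-3.1, 3.1], [-0.76, 2.03], [0.27, 2.55], [-1.08, 4.22], [0.17, 2.65], [-2.57, 2.57]. Speed limits (rad/s): [2.79, 2.79, 3.14, 3.14, 3.14, 3.14].

### API

Orientations are given as [roll, pitch, yaw] about the fixed x, y, z axes, in that order (R = Rz(yaw) Ry(pitch) Rx(roll)).
In Python, from bench import robot, vision gives the robot as it stands.
- The arm moves only by the shell command python3 -m crank 'ROWS'. ROWS is JSON, a list of rows, each a list of 3 entries, a list of its own where there are three numbers: the closure, from 0 (fully open) to 1 (shut), then the shift along the tool's x, y, z in m, then the turn, a rotation vector about the tool's x, y, z in degrees. A call has 1 to 8 rows; each row shifts and turns the commanded pose from where the row before left it, along the tool's axes as they then stand; what a row does not reach is not made up. A row lasts 1/10 s, in which the tool goes at most 50 mm and 8.59 degrees, less where a joint would pass 70% of its speed; a pose out of reach is approached as far as the arm can. A call with a gripper value outside its range is refused whole. The fingers move at their own pace and stop on an object; the grip force is fixed at half the most. Time passes only in rows, so rows that do not move let the fingers close. It gives the time, the measured TCP pose, the force, the opening and the grip force at its end, in the units of the state.
- robot.get_obs(): the state, without advancing time (a new reading comes with each control period).
- vision.snapshot(name): name is "side" or "top" or "wrist"; returns a dict with "color" (420x560x3 uint8, red, green, blue), "z_map" (420x560 float32, m along the optical axis (not along the pixel's ray), 0 where there is no reading), "fx", "fy", "cx", "cy" (pixels), "R" (3x3) and "t" (3): a world point X has camera coordinates R X + t. Camera axes: x right, y down, z forward; pixel columns grow to the right and rows downward; lengths in m; the calibration is good to about 2 mm. A picture is of the moment at which its call begins.
- robot.close_job(): hands the job in; it is judged then, once.
The state is a dict: "time": time; "joint_positions": joint angles; "qvel": joint speeds; "joint_torque": joint torques, N m; "tool_pos": TCP position; "ee_rot": TCP orientation; "wrist_force": force on the tool from outside, world axes, zero at the start; "wrist_torque": the same for the moment, N m; "width": finger opening in m; "finger_force": force on a finger pad.
Only numpy, scipy, OpenCV 4.12 (cv2) and the standard library are available. Lean on these libraries where they do the work, as an engineer would, in place of code of your own. Each camera call takes 0.05 s, during which the arm holds its last target. There are 200 camera calls.

### The job

Close the air-sampling filter cassette in the bench press: stand it plug-up in the round nest of the loading slide, push the slide fully home under the press foot, and tighten the knob clockwise until its torque clutch slips and clicks, then stop: one click is enough, and never more than two. Let go and leave the cassette clamped; do not disturb the bottle, the dish or the stopwatch.

Things in the scene. Friction and masses are not known exactly. Their poses are not given: they have to be found in the camera images.
- cassette_mid (a point): Plastic filter cassette, 45 to 70 g, loose on the worktop right of the press: round body 37 mm across, 22 mm high, with a band 39 mm across 8 to 13 mm above its underside; on top a spigot with plug, 38 mm high in all. Point on its axis 19 mm above its underside; z up its axis. Grasp band and body; fingertips at least 6 mm above its underside, as the nest hides its lowest 4 mm.
- cassette: The same cassette: centre of its underside, z up its axis (it stands upright).
- nest (a point): Centre of the floor of the round nest in the aluminium loading slide, 26 mm above the worktop: a recess 40 mm across, 4 mm deep, open upwards; slide 58 mm wide. x points along the travel, inwards (from handle to columns). The slide starts 75 to 95 mm out, moves along +x with about 2.5 N, and meets a hard stop when the nest is exactly below the foot.
- slide_handle (a point): Black upright round post on the outer end of the slide, 15 mm across, 95 mm from the nest's centre towards -x, 30 to 72 mm above the worktop. Point on its axis, 55 mm above the worktop. Pinch it or push it.
- foot (a point): Centre between the undersides of the two pads of the horseshoe press foot, on the press axis. The pads straddle the plug and bear on the cassette's shoulder; gap above the loaded cassette 1.5 to 4.5 mm at the start. The foot does not turn; it sinks 2.5 mm per rad of the screw. Above it a crosshead, 36 mm deep (x), 130 mm wide (y), 85 to 105 mm above the worktop.
- press_foot: The same foot, same point; x points inwards as for the nest.
- knob (a point): Centre of the round fluted black knob on top of the press, 44 mm across, 27 mm high, axis vertical. Point on its axis 13 mm below its top, 133 to 137 mm above the worktop at the start; it sinks 2.5 mm per rad, to 127 mm at most. Free space beside it down to the crosshead (105 mm up). Clockwise from above tightens. x points away from the white index line on its rim.
- press_knob: The same knob, centre of its underside. Grip it firmly (50 N). It runs free with under 0.1 N m; once the foot bears the torque climbs over 0.5 to 1.6 rad to 0.2 - 0.45 N m (unknown), where the clutch slips (a click): knob 0.39 rad on against the screw, torque drops, screw backs up to 0.3 rad. First click 1.2 to 3.3 rad from the start; regrasp as needed, the screw stays put.
- collar (a point): Steel index collar of the screw, 35 mm across, 6 mm high, just below the knob on the same axis; x points away from its black index line. Until the clutch has slipped the knob's index line stands over the collar's (x axes parallel); each click leaves the knob 0.39 rad further clockwise.
- press: Grey screw press, 190 x 130 x 150 mm, fixed to the worktop: point on the worktop on the press axis; x points inwards along the slide's travel, z up. Two columns stand 52 mm to either side (y) of the axis.
- bottle: Reagent bottle, 60 mm across, 125 mm high, right of the press: centre of its underside. Leave it alone.
- dish: Closed filter dish, 59 mm across, 13 mm high, on the left: centre of its underside. Leave it alone.
- timer: Stopwatch lying at the front right, 61 x 54 x 16 mm: centre of its underside. Leave it alone.
There are look-alikes about, which are no part of the job. Several things look just like the cassette: the one meant starts farthest to the robot's right.

How it is judged:
By the outcome, as a careful person would: the job done as asked, in the order asked, and still so for the second after the job is handed in, with the robot touching nothing.
It also fails if it takes over 72 s, if anything falls off the work surface, if the arm or the gripper's body presses on something with over 40 N, if the wrist force passes 120 N, or if a joint passes its speed limit or range.

## Working session

There is one attempt and no reset: what is moved stays moved. The work goes in short steps, Python scripts to look and compute and a shell command to move; the robot and the scene stay as the last step left them, time stands still between calls to the robot, and variables do not carry over. Pictures are saved under pics/ and viewed, at most 10 in all, crops included, and the job is handed in when it is done.

```bash
mkdir -p pics; cat > h.py <<'E'
import numpy as np,cv2
from bench import robot,vision
def snap(n,f=None):
    s=vision.snapshot(n)
    if f: cv2.imwrite('pics/'+f,s['color'][:,:,::-1])
    return s
def world(s):
    v,u=np.mgrid[0:420,0:560];z=s['z_map']
    P=np.stack([(u-s['cx'])/s['fx']*z,(v-s['cy'])/s['fy']*z,z],-1)
    W=(P-np.array(s['t']))@np.array(s['R']); W[z==0]=np.nan
    return W
def onplane(s,u,v,h):
    R=np.array(s['R']);d=R.T@[(u-s['cx'])/s['fx'],(v-s['cy'])/s['fy'],1];c=-R.T@np.array(s['t'])
    return c+d*(h-c[2])/d[2]
E
python3 - <<'E'
from h import *
import pickle
d={}
for n in('top','side'):
    d[n]=snap(n,n+'0.png'); s=d[n]; print(n,s['fx'],s['R'],s['t'])
pickle.dump(d,open('s0.pkl','wb'))
o=robot.get_obs();print(o)
E
```

```text
top 488.5998581855733 [[ 0.01378504 -0.99988256 -0.00669664]
 [-0.99630879 -0.01316766 -0.08482573]
 [ 0.08472759  0.00784125 -0.9963733 ]] [-0.01688565  0.5740899   1.34502092]
side 404.9625532604323 [[ 0.96278556 -0.26965933  0.01810534]
 [-0.15713946 -0.61303298 -0.7742724 ]
 [ 0.21988895  0.74261323 -0.63259343]] [-0.54697162  0.17817157  0.91211036]
{'time': 0.1, 'joint_positions': array([ 1.01092954e+00,  8.79011494e-02,  1.37205753e+00,  1.58145302e-05,
        1.68360321e+00, -1.03100335e-01]), 'qvel': array([-7.39399382e-04,  1.09352130e-04, -3.46423537e-03, -2.47650206e-04,
        9.32775178e-05,  1.04293841e-03]), 'joint_torque': array([ 2.73135731e-03, -3.41252375e+01, -3.03302228e+01,  7.20970379e-02,
        3.03255545e-02, -8.85062809e-05]), 'tool_pos': array([0.24232029, 0.49320827, 0.20443339]), 'ee_rot': array([-3.13963549e+00, -2.18303721e-04,  2.68482775e+00]), 'wrist_force': array([ 0.40509725, -0.07053475, -1.06471731]), 'wrist_torque': array([ 0.01269646,  0.00326086, -0.0171853 ]), 'finger_force': 0.0, 'width': 0.09423712055787431}
```

View pics/top0.png

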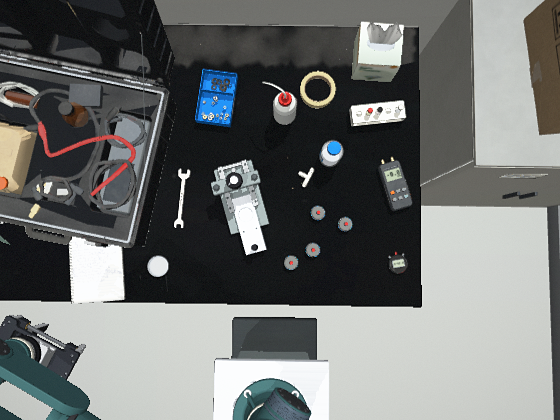

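View pics/side0.png

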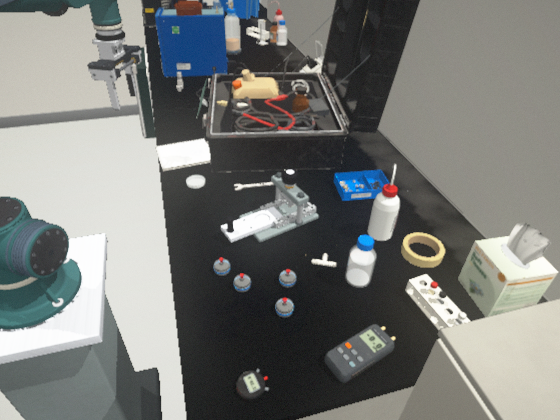

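The top view shows the press knob at (235,180), the handle at about (254,247), and four cassettes, the rightmost at (345,225). Next I'll measure these.

```bash
python3 - <<'E'
from h import *
import pickle
d=pickle.load(open('s0.pkl','rb'));s=d['top'];W=world(s)
for n,(u,v,h) in dict(knob=(235,180,.148),handle=(254.5,247,.072),cas=(345,225,.038),c2=(318,213,.038),c3=(312,250,.038),bottle=(332,150,.125)).items():
    print(n,onplane(s,u,v,h).round(4), W[v if isinstance(v,int) else 247,int(u)].round(3))
def cl(c,r,lo,hi,w=W):
    m=(np.hypot(w[...,0]-c[0],w[...,1]-c[1])<r)&(w[...,2]>lo)&(w[...,2]<hi);q=w[m]
    print(c,len(q),q.mean(0).round(4),((q.min(0)+q.max(0))/2).round(4),np.ptp(q,axis=0).round(3))
for n in d:
    w=world(d[n])
    k=onplane(s,235,180,.148);c=onplane(s,345,225,.038);h=onplane(s,254.5,247,.072)
    cl(k,.04,.137,.16,w);cl(c,.03,.016,.026,w);cl(c,.012,.028,.05,w);cl(h,.02,.05,.085,w)
im=s['color'][140:270,195:365,::-1];cv2.imwrite('pics/c1.png',cv2.resize(im,None,fx=4.5,fy=4.5,interpolation=cv2.INTER_CUBIC))
E
```

```text
knob [0.6327 0.0974 0.148 ] [0.632 0.097 0.152]
handle [0.4625 0.0483 0.072 ] [0.462 0.05  0.069]
cas [ 0.5266 -0.199   0.038 ] [ 0.527 -0.199  0.039]
c2 [ 0.5589 -0.1242  0.038 ] [ 0.559 -0.124  0.038]
c3 [ 0.4566 -0.1084  0.038 ] [ 0.457 -0.108  0.041]
bottle [ 0.7184 -0.1531  0.125 ] [ 0.719 -0.153  0.124]
[0.63265053 0.09737039 0.148     ] 221 [0.6321 0.1005 0.1471] [0.6333 0.1006 0.1462] [0.042 0.041 0.017]
[ 0.52663848 -0.19900517  0.038     ] 110 [ 0.5302 -0.2002  0.0221] [ 0.5302 -0.2013  0.0212] [0.034 0.034 0.009]
[ 0.52663848 -0.19900517  0.038     ] 14 [ 0.5305 -0.2015  0.0368] [ 0.5308 -0.2023  0.0351] [0.008 0.012 0.011]
[0.46249843 0.04831573 0.072     ] 30 [0.4625 0.051  0.0718] [0.4625 0.051  0.0718] [0.016 0.014 0.008]
[0.63265053 0.09737039 0.148     ] 176 [0.6315 0.0976 0.1471] [0.633  0.1023 0.145 ] [0.042 0.041 0.016]
[ 0.52663848 -0.19900517  0.038     ] 175 [ 0.5312 -0.2034  0.0227] [ 0.5324 -0.1996  0.021 ] [0.036 0.036 0.01 ]
[ 0.52663848 -0.19900517  0.038     ] 35 [ 0.5319 -0.1997  0.0355] [ 0.5318 -0.1984  0.0354] [0.009 0.011 0.014]
[0.46249843 0.04831573 0.072     ] 61 [0.4631 0.0505 0.0659] [0.4631 0.0528 0.063 ] [0.015 0.015 0.024]
```

View pics/c1.png

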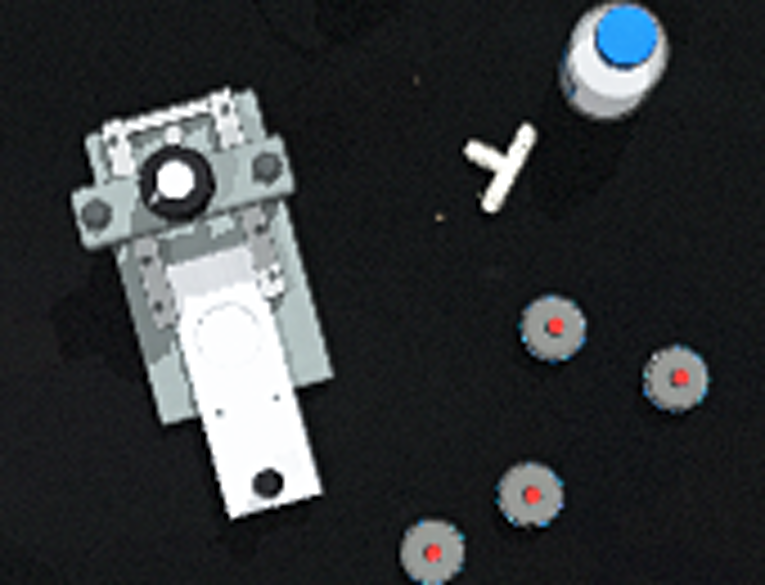

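Rightmost cassette is at about (0.531,-0.2015), the handle at (0.463,0.051) and the knob at (0.633,0.101). That puts the press yaw near 0.286 and the nest near (0.554,0.078). Moving above the cassette.

```bash
cat >> h.py <<'E'
def rel(target,yaw=None):
    """tool-frame shift to a world target, turn about tool z in deg"""
    from scipy.spatial.transform import Rotation as Ro
    o=robot.get_obs();R=Ro.from_euler('xyz',o['ee_rot'])
    print('pos',o['tool_pos'].round(4),'rot',o['ee_rot'].round(4),'w',round(o['width'],4),'F',o['wrist_force'].round(1),'T',o['wrist_torque'].round(3),'t',o['time'])
    print('shift',R.inv().apply(np.array(target)-o['tool_pos']).round(4))
    if yaw is not None:
        print('turn(in tool)',np.degrees((R.inv()*Ro.from_euler('xyz',[np.pi,0,yaw])).as_rotvec()).round(2))
E
python3 -m crank '[[0,[-0.0353,-0.0311,0.004],[0,0,0]],[0,[-0.0353,-0.0311,0.004],[0,0,0]],[0,[-0.0353,-0.0311,0.004],[0,0,0]],[0,[-0.0353,-0.0311,0.004],[0,0,0]],[0,[-0.0353,-0.0311,0.004],[0,0,0]],[0,[-0.0353,-0.0311,0.004],[0,0,0]],[0,[-0.0353,-0.0311,0.004],[0,0,0]],[0,[-0.0353,-0.0311,0.004],[0,0,0]]]'
python3 -m crank '[[0,[-0.0353,-0.0311,0.004],[0,0,0]],[0,[-0.0353,-0.0311,0.004],[0,0,0]],[0,[-0.0353,-0.0311,0.004],[0,0,0]],[0,[-0.0353,-0.0311,0.004],[0,0,0]],[0,[-0.0353,-0.0311,0.004],[0,0,0]],[0,[-0.0353,-0.0311,0.004],[0,0,0]],[0,[-0.0353,-0.0311,0.004],[0,0,0]],[0,[-0.0353,-0.0311,0.004],[0,0,0]]]'
python3 -m crank '[[0,[0,0,0],[0,0,8.5]],[0,[0,0,0],[0,0,8.5]],[0,[0,0,0],[0,0,8.5]],[0,[0,0,0],[0,0,8.5]],[0,[0,0,0],[0,0,8.5]],[0,[0,0,0],[0,0,8.5]],[0,[0,0,0],[0,0,8.5]],[0,[0,0,0],[0,0,8.5]]]'
python3 -m crank '[[0,[0,0,0],[0,0,0]],[0,[0,0,0],[0,0,0]]]'
python3 - <<'E'
from h import *
s=snap('wrist','w1.png');rel([.531,-.2015,.1],1.5)
W=world(s);m=(np.hypot(W[...,0]-.531,W[...,1]+.2015)<.035)&(W[...,2]>.016)&(W[...,2]<.045)
q=W[m];print(len(q),q.mean(0),(q.min(0)+q.max(0))/2,np.ptp(q,axis=0))
E
```

```text
time: 0.9
tool_pos: [0.3864, 0.1439, 0.173]
ee_rot: [3.141, -0.0, 2.685]
wrist_force: [0.7, -0.4, -0.7]
width: 0.0939
finger_force: 0.0
time: 1.7
tool_pos: [0.5301, -0.2039, 0.1407]
ee_rot: [3.141, -0.001, 2.684]
wrist_force: [0.7, 1.0, 1.2]
width: 0.0939
finger_force: 0.0
time: 2.5
tool_pos: [0.5296, -0.2019, 0.1407]
ee_rot: [-3.14, -0.001, 1.492]
wrist_force: [-0.8, -0.3, -0.4]
width: 0.0936
finger_force: 0.0
time: 2.7
tool_pos: [0.5298, -0.202, 0.141]
ee_rot: [-3.141, -0.0, 1.501]
wrist_force: [0.4, 0.2, 0.9]
width: 0.0942
finger_force: 0.0
pos [ 0.5298 -0.202   0.1411] rot [-3.1410e+00 -3.0000e-04  1.5005e+00] w 0.0937 F [ 0.3  0.1 -0.4] T [-0.051  0.085  0.055] t 2.75
shift [0.0006 0.0012 0.0411]
turn(in tool) [-0.04 -0.02  0.03]
958 [ 0.5323632  -0.19855536  0.0237011 ] [ 0.53214094 -0.19985158  0.02819039] [0.03611284 0.0367972  0.02308063]
```

View pics/w1.png

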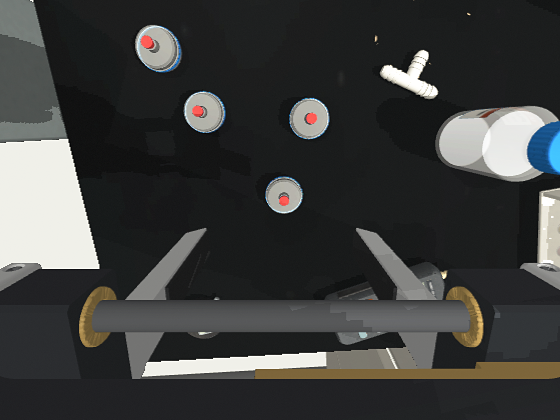

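The wrist view shows the target cassette centred at (284,195), upright between the fingers. Its measured centre is about (0.532,-0.200), so I'll descend and grip.

```bash

python3 -m crank '[[0,[0.002,0.002,0.03],[0,0,0]],[0,[0,0,0.03],[0,0,0]],[0,[0,0,0.03],[0,0,0]],[0,[0,0,0.025],[0,0,0]],[0,[0,0,0.018],[0,0,0]],[0,[0,0,0],[0,0,0]],[0.3,[0,0,0],[0,0,0]],[0.4,[0,0,0],[0,0,0]]]'
python3 -m crank '[[1,[0,0,0],[0,0,0]],[1,[0,0,0],[0,0,0]],[1,[0,0,0],[0,0,0]],[1,[0,0,0],[0,0,0]],[1,[0,0,0],[0,0,0]],[1,[0,0,0],[0,0,0]],[1,[0,0,0],[0,0,0]]]'
python3 - <<'E'
from h import *
rel([.532,-.2,.12],1.5)
E
```

```text
time: 3.55
tool_pos: [0.5333, -0.2007, 0.0101]
ee_rot: [3.139, 0.001, 1.499]
wrist_force: [1.2, -0.5, -0.2]
width: 0.0809
finger_force: 0.0
time: 4.25
tool_pos: [0.5323, -0.2002, 0.0085]
ee_rot: [3.141, -0.0, 1.498]
wrist_force: [0.2, 0.5, 0.9]
width: 0.0372
finger_force: 30.0
pos [ 0.5323 -0.2002  0.0085] rot [ 3.1414 -0.      1.498 ] w 0.0372 F [0.2 0.5 0.9] T [-0.016 -0.028  0.005] t 4.25
shift [ 0.0002 -0.0002 -0.1115]
turn(in tool) [ 0.01 -0.   -0.12]
```

```bash

python3 -m crank '[[1,[0,0,-0.03],[0,0,0]],[1,[0,0,-0.04],[0,0,0]],[1,[0,0,-0.04],[0,0,0]],[1,[0,0,0],[0,0,7.7]],[1,[0,0,0],[0,0,7.7]],[1,[0,0,0],[0,0,7.7]],[1,[0,0,0],[0,0,7.7]],[1,[0,0,0],[0,0,7.7]]]'
python3 -m crank '[[1,[0,0,0],[0,0,7.7]],[1,[0,0,0],[0,0,7.7]],[1,[0,0,0],[0,0,7.7]],[1,[0,0,0],[0,0,7.7]],[1,[0.0142,-0.0372,0],[0,0,0]],[1,[0.0142,-0.0372,0],[0,0,0]],[1,[0.0142,-0.0372,0],[0,0,0]],[1,[0.0142,-0.0372,0],[0,0,0]]]'
python3 -m crank '[[1,[0.0142,-0.0372,0],[0,0,0]],[1,[0.0142,-0.0372,0],[0,0,0]],[1,[0.0142,-0.0372,0],[0,0,0]],[1,[0,0,0],[0,0,0]],[1,[0,0,0],[0,0,0]],[1,[0,0,0],[0,0,0]]]'
python3 - <<'E'
from h import *
rel([.554,.078,.07],.286)
a=snap('wrist','w2.png');b=snap('top');c=snap('side')
W=world(b)
cv2.imwrite('pics/t2.png',np.vstack([cv2.resize(b['color'][160:260,200:290,::-1],(360,400),interpolation=2)]))
cr=c['color'][160:270,200:340,::-1];cv2.imwrite('pics/s2.png',cv2.resize(cr,None,fx=4,fy=4,interpolation=2))
import pickle;pickle.dump(dict(wrist=a,top=b,side=c),open('s2.pkl','wb'))
E
```

```text
time: 5.05
tool_pos: [0.5319, -0.2001, 0.1181]
ee_rot: [-3.141, 0.0, 0.82]
wrist_force: [-0.5, -0.0, -0.8]
width: 0.0374
finger_force: 30.0
time: 5.85
tool_pos: [0.5439, -0.04, 0.1182]
ee_rot: [-3.141, 0.0, 0.288]
wrist_force: [0.3, 0.3, -0.9]
width: 0.0374
finger_force: 30.0
time: 6.45
tool_pos: [0.5532, 0.0767, 0.1182]
ee_rot: [3.141, 0.001, 0.288]
wrist_force: [0.1, -0.3, -1.0]
width: 0.037
finger_force: 30.0
pos [0.5532 0.0767 0.1182] rot [3.1411e+00 7.0000e-04 2.8770e-01] w 0.037 F [ 0.1 -0.3 -1. ] T [-0.057  0.105  0.007] t 6.45
shift [ 0.0011 -0.001   0.0482]
turn(in tool) [0.03 0.04 0.1 ]
```

View pics/w2.png

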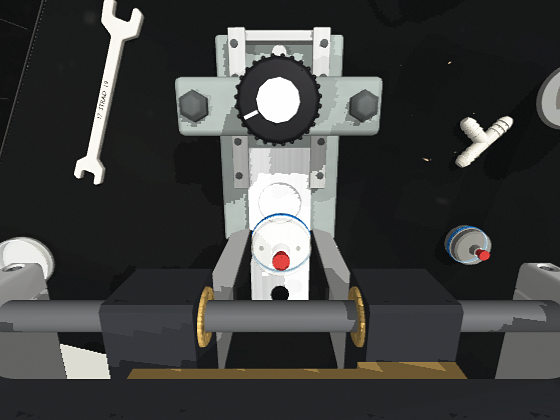

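The wrist view shows the nest ring at about (279,203), partly hidden by the held cassette at (281,243). The knob is at (279,100), the collar is hidden, and the handle is at (279,293). I'll locate these from close by.

```bash
python3 - <<'E'
from h import *
import pickle
d=pickle.load(open('s2.pkl','rb'));a=d['wrist'];W=world(a)
g=cv2.cvtColor(a['color'],cv2.COLOR_RGB2GRAY)
for n,c,r,lo,hi in(('knob',(.633,.101),.04,.138,.16),('handle',(.4628,.051),.02,.05,.085)):
    m=(np.hypot(W[...,0]-c[0],W[...,1]-c[1])<r)&(W[...,2]>lo)&(W[...,2]<hi);q=W[m];print(n,len(q),q.mean(0).round(4),((q.min(0)+q.max(0))/2).round(4),np.ptp(q,axis=0).round(3))
for p in((279,200),(270,215),(265,165)):print(p,W[p[1],p[0]].round(4))
print('knob pix',onplane(a,279,100,.148).round(4))
cr=a['color'][160:300,225:335,::-1]
cr=np.clip((cr.astype(float)-200)*4.6,0,255).astype(np.uint8)
cv2.imwrite('pics/c2.png',cv2.resize(cr,None,fx=4,fy=4,interpolation=2))
E
```

```text
knob 6041 [0.6347 0.1032 0.1475] [0.6345 0.1032 0.1453] [0.044 0.044 0.011]
handle 10 [0.4707 0.0545 0.0512] [0.4703 0.0546 0.0513] [0.003 0.007 0.002]
(279, 200) [0.5571 0.0803 0.0253]
(270, 215) [0.569  0.0893 0.1193]
(265, 165) [0.5861 0.1021 0.0295]
knob pix [0.6347 0.1025 0.148 ]
```

View pics/c2.png

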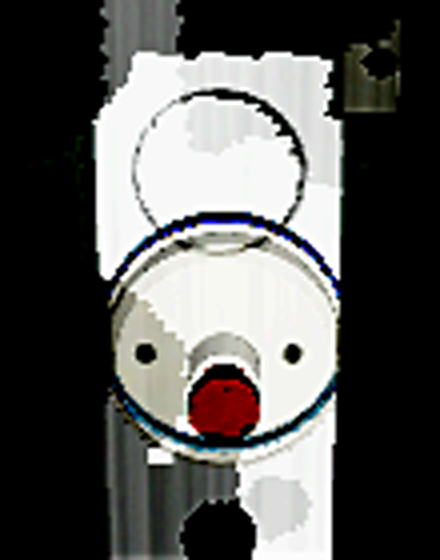

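```bash
python3 - <<'E'
from h import *
import pickle
d=pickle.load(open('s2.pkl','rb'));a=d['wrist']
n=onplane(a,279.8,202.8,.030);print('nest',n)
print('plug top',onplane(a,281.1,262,.1477),'nest hole (dist from axis)')
W=world(d['side']);W2=world(d['top'])
for n,w in(('side',W),('top',W2)):
  for c,r,lo,hi in(((.4628,.051),.015,.062,.08),((.634,.102),.04,.137,.16)):
    m=(np.hypot(w[...,0]-c[0],w[...,1]-c[1])<r)&(w[...,2]>lo)&(w[...,2]<hi);q=w[m];print(n,len(q),q.mean(0).round(4) if len(q) else '')
E
```

```text
nest [0.55583371 0.0790989  0.03      ]
plug top [0.55314497 0.07732488 0.1477    ] nest hole (dist from axis)
side 44 [0.4631 0.0507 0.0701]
side 133 [0.6321 0.0935 0.1463]
top 0 
top 65 [0.6455 0.1006 0.1466]
```

```bash

python3 -m crank '[[1,[0.003,-0.0012,0.02],[0,0,0]],[1,[0,0,0.02],[0,0,0]],[1,[0,0,0.02],[0,0,0]],[1,[0,0,0.012],[0,0,0]],[1,[0,0,0],[0,0,0]],[1,[0,0,0],[0,0,0]]]'
python3 - <<'E'
from h import *
rel([.5558,.0787,.0345],.286)
a=snap('wrist');import pickle;pickle.dump(a,open('s3.pkl','wb'))
cr=a['color'][130:300,210:350,::-1]
cr=np.clip((cr.astype(float)-150)*2.6,0,255).astype(np.uint8)
cv2.imwrite('pics/c3.png',cv2.resize(cr,None,fx=3.5,fy=3.5,interpolation=2))
E
```

```text
time: 7.2
tool_pos: [0.5563, 0.0793, 0.047]
ee_rot: [3.141, -0.001, 0.288]
wrist_force: [-0.1, -0.1, -1.0]
width: 0.0375
finger_force: 30.0
pos [0.5563 0.0793 0.047 ] rot [ 3.1415e+00 -6.0000e-04  2.8770e-01] w 0.0375 F [-0.1 -0.1 -1. ] T [-0.01   0.114 -0.001] t 7.2
shift [-0.0006  0.0004  0.0125]
turn(in tool) [ 0.01 -0.03  0.1 ]
```

View pics/c3.png

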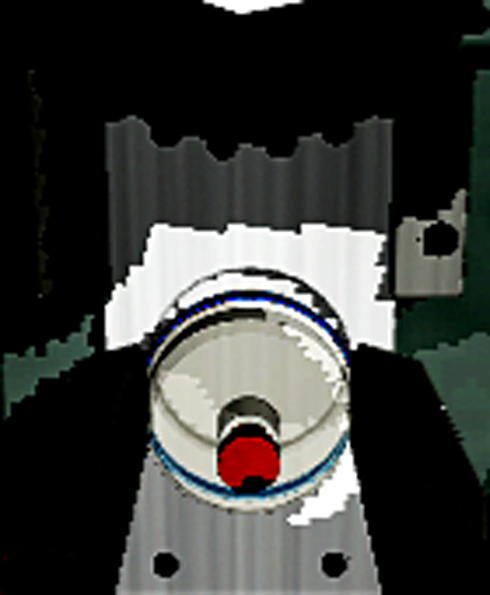

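The nest rim's far edge is at crop (249,268) and the cassette is laterally centred at 249. Checking the fore-aft alignment.

```bash
python3 - <<'E'
from h import *
import pickle
a=pickle.load(open('s3.pkl','rb'));x=np.array([np.cos(.287),np.sin(.287)]);y=np.array([-x[1],x[0]])
f=lambda u,v,h:onplane(a,210+u/3.5,130+v/3.5,h)[:2]
r=f(249,268,.030)-.02*x
p=f(248,455,.047-.0085+.038)
b=f(249,293,.047-.0085+.012)-.0195*x
o=np.array([.5563,.0793])
for n,q in(('nest',r),('plug',p),('band',b)):print(n,q.round(4),'rel tcp x,y',((q-o)@x).round(4),((q-o)@y).round(4))
E
```

```text
nest [0.5554 0.0795] rel tcp x,y -0.0008 0.0004
plug [0.5573 0.0803] rel tcp x,y 0.0013 0.0007
band [0.5569 0.0799] rel tcp x,y 0.0007 0.0005
```

```bash

python3 -m crank '[[1,[-0.0014,0,0],[0,0,0]],[1,[0,0,0.005],[0,0,0]],[1,[0,0,0.003],[0,0,0]],[1,[0,0,0.002],[0,0,0]],[1,[0,0,0],[0,0,0]],[1,[0,0,0],[0,0,0]]]'
python3 -m crank '[[1,[0,0,0.001],[0,0,0]],[1,[0,0,0.001],[0,0,0]],[1,[0,0,0],[0,0,0]]]'
python3 - <<'E'
from h import *
rel([.5558,.0787,.0345],.286)
E
```

```text
time: 7.85
tool_pos: [0.5545, 0.0794, 0.0364]
ee_rot: [-3.141, 0.0, 0.289]
wrist_force: [0.1, 0.3, -1.4]
width: 0.0372
finger_force: 30.0
time: 8.15
tool_pos: [0.5547, 0.0793, 0.0346]
ee_rot: [3.142, -0.0, 0.288]
wrist_force: [0.0, -0.6, -0.7]
width: 0.0372
finger_force: 30.0
pos [0.5547 0.0793 0.0346] rot [ 3.1416e+00 -4.0000e-04  2.8840e-01] w 0.0372 F [ 0.  -0.6 -0.7] T [0.007 0.117 0.01 ] t 8.15
shift [0.0009 0.0009 0.0001]
turn(in tool) [ 0.   -0.02  0.14]
```

No contact force with the underside about 4 mm below the rim, so it is in the nest. Release, retreat up, and look.

```bash

python3 -m crank '[[0.4,[0,0,0],[0,0,0]],[0.4,[0,0,0],[0,0,0]],[0.4,[0,0,0],[0,0,0]],[0.4,[0,0,-0.01],[0,0,0]],[0.4,[0,0,-0.03],[0,0,0]],[0.4,[0,0,-0.04],[0,0,0]],[0.4,[0,0,-0.03],[0,0,0]],[0.4,[0,0,0],[0,0,0]]]'
python3 - <<'E'
from h import *
rel([.463,.051,.045],.286)
a=snap('wrist');W=world(a);b=snap('side');W2=world(b)
for w in (W,W2):
  m=(np.hypot(w[...,0]-.555,w[...,1]-.079)<.03)&(w[...,2]>.036)&(w[...,2]<.075);q=w[m];print(len(q),q.mean(0).round(4),((q.min(0)+q.max(0))/2).round(4),q.max(0).round(4),np.percentile(q[:,2],[20,50,80]).round(4))
cr=a['color'][130:330,180:380,::-1];A=cv2.resize(cr,(400,400),interpolation=2)
cr=b['color'][170:250,210:330,::-1];B=cv2.resize(cr,(600,400),interpolation=2)[:,100:500]
cv2.imwrite('pics/c4.png',np.hstack([A,B]))
E
```

```text
time: 8.95
tool_pos: [0.5581, 0.0795, 0.1516]
ee_rot: [3.139, -0.012, 0.289]
wrist_force: [1.8, -0.4, 0.1]
width: 0.0563
finger_force: 0.0
pos [0.5581 0.0795 0.1516] rot [ 3.1386 -0.0122  0.2885] w 0.0563 F [ 1.8 -0.4  0.1] T [ 0.018  0.18  -0.053] t 8.95
shift [-1.005e-01 -1.000e-04  1.054e-01]
turn(in tool) [ 0.17 -0.7   0.14]
1182 [0.5568 0.081  0.0485] [0.5551 0.0802 0.0511] [0.5741 0.1001 0.066 ] [0.047  0.0483 0.0493]
165 [0.5519 0.0748 0.0489] [0.5533 0.0789 0.0527] [0.5729 0.0968 0.069 ] [0.0424 0.0495 0.0517]
```

View pics/c4.png

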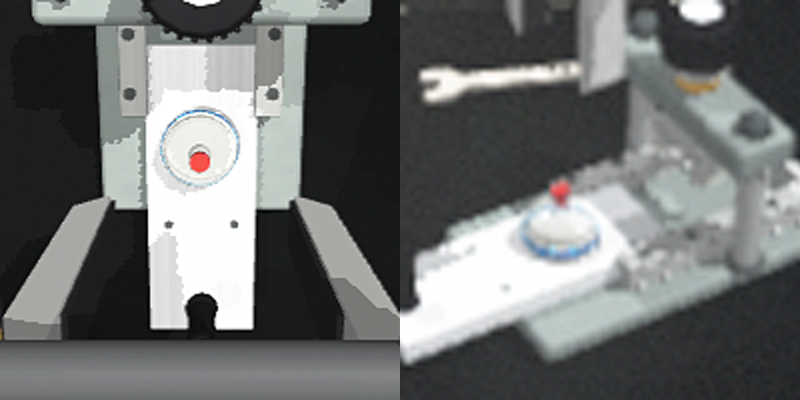

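The cassette is seated: its shoulder is at z≈0.048, level, and centred in the nest. Next, pinch the handle.

```bash

python3 -m crank '[[0.4,[-0.046,0,0],[0,0,0]],[0.4,[-0.046,0,0],[0,0,0]],[0.4,[0,0,0.03],[0,0,0]],[0.4,[0,0,0.03],[0,0,0]],[0.4,[0,0,0.03],[0,0,0]],[0.4,[0,0,0.010],[0,0,0]],[0.4,[0,0,0],[0,0,0]],[0.6,[0,0,0],[0,0,0]]]'
python3 - <<'E'
from h import *
rel([.463,.0515,.045],.286)
E
```

```text
time: 9.85
tool_pos: [0.4667, 0.0532, 0.0449]
ee_rot: [-3.142, -0.0, 0.289]
wrist_force: [-0.0, 0.2, 0.2]
width: 0.0515
finger_force: 0.0
pos [0.4667 0.0532 0.0449] rot [-3.1415e+00 -3.0000e-04  2.8850e-01] w 0.0515 F [-0.   0.2  0.2] T [-0.013  0.084 -0.022] t 9.85
shift [-0.0041  0.0005 -0.0001]
turn(in tool) [-0.   -0.01  0.14]
```

```bash

python3 -m crank '[[0.6,[-0.004,0.0005,0],[0,0,0]],[1,[0,0,0],[0,0,0]],[1,[0,0,0],[0,0,0]],[1,[0,0,0],[0,0,0]],[1,[0,0,0],[0,0,0]],[1,[0,0,0],[0,0,0]]]'
python3 -m crank '[[1,[0.006,0,0],[0,0,0]],[1,[0.01,0,0],[0,0,0]],[1,[0.01,0,0],[0,0,0]],[1,[0.01,0,0],[0,0,0]],[1,[0.01,0,0],[0,0,0]],[1,[0.01,0,0],[0,0,0]],[1,[0,0,0],[0,0,0]]]'
python3 - <<'E'
from h import *
rel([.4637+.0785,.052+.023,.045],.286)
E
```

```text
time: 10.45
tool_pos: [0.463, 0.0513, 0.0449]
ee_rot: [3.141, -0.001, 0.288]
wrist_force: [-0.4, -0.6, 2.1]
width: 0.0144
finger_force: 30.0
time: 11.15
tool_pos: [0.5194, 0.0681, 0.0449]
ee_rot: [3.141, -0.004, 0.289]
wrist_force: [3.3, -1.1, 1.9]
width: 0.014
finger_force: 30.0
pos [0.5194 0.0681 0.0449] rot [ 3.1412 -0.0043  0.2887] w 0.014 F [ 3.3 -1.1  1.9] T [-0.136 -0.356 -0.024] t 11.15
shift [ 0.0238 -0.0001  0.    ]
turn(in tool) [ 0.02 -0.25  0.16]
```

```bash

python3 -m crank '[[1,[0.005,0,0],[0,0,0]],[1,[0.005,0,0],[0,0,0]],[1,[0.004,0,0],[0,0,0]],[1,[0.004,0,0],[0,0,0]],[1,[0.002,0,0],[0,0,0]],[1,[0,0,0],[0,0,0]]]'
python3 -m crank '[[1,[0.002,0,0],[0,0,0]],[1,[0,0,0],[0,0,0]]]'
python3 -m crank '[[1,[0.002,0,0],[0,0,0]],[1,[0,0,0],[0,0,0]]]'
python3 - <<'E'
from h import *
rel([.4637+.0785,.052+.023,.045],.286)
E
```

```text
time: 11.75
tool_pos: [0.5362, 0.0731, 0.0449]
ee_rot: [3.141, -0.001, 0.289]
wrist_force: [0.1, -2.5, 4.4]
width: 0.0145
finger_force: 30.0
time: 11.95
tool_pos: [0.5379, 0.0736, 0.0449]
ee_rot: [3.141, -0.0, 0.288]
wrist_force: [-1.1, -1.0, 5.1]
width: 0.0139
finger_force: 30.0
time: 12.15
tool_pos: [0.5398, 0.0742, 0.0449]
ee_rot: [3.141, -0.0, 0.288]
wrist_force: [-2.0, -2.8, 4.1]
width: 0.0145
finger_force: 30.0
pos [0.5398 0.0742 0.0449] rot [ 3.1412e+00 -4.0000e-04  2.8840e-01] w 0.0145 F [-2.  -2.8  4.1] T [-0.333  0.343  0.042] t 12.15
shift [ 0.0026 -0.0001 -0.0001]
turn(in tool) [ 0.02 -0.02  0.14]
```

```bash

python3 -m crank '[[1,[0.001,0,0],[0,0,0]],[1,[0,0,0],[0,0,0]]]'
python3 -m crank '[[1,[0.001,0,0],[0,0,0]],[1,[0,0,0],[0,0,0]]]'
python3 -m crank '[[1,[0.001,0,0],[0,0,0]],[1,[0,0,0],[0,0,0]]]'
python3 -m crank '[[1,[0.001,0,0],[0,0,0]],[1,[0,0,0],[0,0,0]]]' | grep -E 'pos|force'
```

```text
time: 12.35
tool_pos: [0.5406, 0.0744, 0.0449]
ee_rot: [3.141, -0.0, 0.288]
wrist_force: [-2.1, -1.1, 6.2]
width: 0.0143
finger_force: 30.0
time: 12.55
tool_pos: [0.5415, 0.0747, 0.0449]
ee_rot: [3.141, -0.0, 0.288]
wrist_force: [-2.0, -1.9, 5.2]
width: 0.0142
finger_force: 30.0
time: 12.75
tool_pos: [0.5425, 0.0749, 0.0449]
ee_rot: [3.141, -0.0, 0.288]
wrist_force: [-1.5, -2.2, 5.9]
width: 0.014
finger_force: 30.0
tool_pos: [0.5425, 0.075, 0.0449]
wrist_force: [-5.1, -2.5, 7.2]
finger_force: 30.0
```

```bash

python3 -m crank '[[1,[0.001,0,0],[0,0,0]],[1,[0,0,0],[0,0,0]]]'| grep -E 'pos|force'
python3 -m crank '[[1,[0.001,0,0],[0,0,0]],[1,[0,0,0],[0,0,0]]]' | grep -E 'pos|force'
```

```text
tool_pos: [0.5424, 0.075, 0.0449]
wrist_force: [-7.2, -3.1, 8.8]
finger_force: 30.0
tool_pos: [0.5425, 0.075, 0.0449]
wrist_force: [-9.3, -3.8, 10.5]
finger_force: 30.0
```

The slide is on its hard stop: no more motion while the force climbs. Unload, release, rise, and go over the knob.

```bash

python3 -m crank '[[1,[-0.0028,0,0],[0,0,0]],[1,[0,0,0],[0,0,0]],[0.5,[0,0,0],[0,0,0]],[0.35,[0,0,0],[0,0,0]],[0.35,[0,0,0],[0,0,0]],[0.35,[0,0,-0.03],[0,0,0]],[0.35,[0,0,-0.045],[0,0,0]],[0.35,[0,0,-0.045],[0,0,0]]]'
python3 -m crank '[[0.35,[0,0,-0.04],[0,0,0]],[0.35,[0.045,0,0],[0,0,0]],[0.35,[0.053,0,0],[0,0,0]],[0.35,[0,0,0],[0,0,-8.4]],[0.35,[0,0,0],[0,0,-8.4]],[0.35,[0,0,0],[0,0,-8.4]],[0.35,[0,0,0],[0,0,-8.4]],[0.35,[0,0,0],[0,0,-8.4]]]' 
python3 -m crank '[[0.35,[0,0,0],[0,0,-8.4]],[0.35,[0,0,0],[0,0,-8.4]],[0.35,[0,0,0],[0,0,-8.4]],[0.35,[0,0,0],[0,0,-8.4]],[0.35,[0,0,0],[0,0,-8.4]],[0.35,[0,0,0],[0,0,-8.4]],[0.35,[0,0,0],[0,0,-8.4]],[0.35,[0,0,0],[0,0,-8.4]]]' |grep -E 'pos|rot'
python3 -m crank '[[0.35,[0,0,0],[0,0,-8.4]],[0.35,[0,0,0],[0,0,-8.4]],[0.35,[0,0,0],[0,0,-8.4]],[0.35,[0,0,0],[0,0,-8.4]],[0.35,[0,0,0],[0,0,-8.4]],[0.35,[0,0,0],[0,0,-8.4]],[0.35,[0,0,0],[0,0,-8.4]],[0.35,[0,0,0],[0,0,0]]]' |grep -E 'pos|rot'
python3 - <<'E'
from h import *
rel([.634,.102,.121],3.2)
print(robot.get_obs()['joint_positions'].round(3))
a=snap('side');b=snap('top')
w=world(a)
for c,r,lo,hi in(((.634,.102),.04,.137,.16),((.543,.075),.02,.05,.085),((.634,.102),.03,.036,.07)):
    m=(np.hypot(w[...,0]-c[0],w[...,1]-c[1])<r)&(w[...,2]>lo)&(w[...,2]<hi);q=w[m];print(len(q),q.mean(0).round(4) if len(q) else '')
A=cv2.resize(a['color'][150:250,230:350,::-1],(600,500),interpolation=2)
cv2.imwrite('pics/c5.png',A)
E
```

```text
time: 14.15
tool_pos: [0.5415, 0.0754, 0.1643]
ee_rot: [-3.14, 0.003, 0.289]
wrist_force: [1.4, -0.1, -0.3]
width: 0.0585
finger_force: 0.0
time: 14.95
tool_pos: [0.6335, 0.1025, 0.2034]
ee_rot: [-3.14, 0.0, 1.028]
wrist_force: [-0.4, -0.7, 0.1]
width: 0.0613
finger_force: 0.0
tool_pos: [0.6334, 0.1025, 0.2036]
ee_rot: [-3.141, -0.001, 2.201]
tool_pos: [0.6334, 0.1024, 0.2037]
ee_rot: [3.141, -0.001, -3.063]
pos [0.6334 0.1024 0.2037] rot [ 3.1412e+00 -1.0000e-03 -3.0626e+00] w 0.0611 F [ 0.1 -0.1  0.4] T [0.084 0.032 0.001] t 16.55
shift [-0.0006 -0.0005  0.0827]
turn(in tool) [ 0.02 -0.06  1.18]
[ 0.072  0.295  1.132  0.     1.716 -1.578]
178 [0.6312 0.0978 0.147 ]
57 [0.5414 0.0741 0.0657]
141 [0.628  0.0963 0.0497]
```

View pics/c5.png

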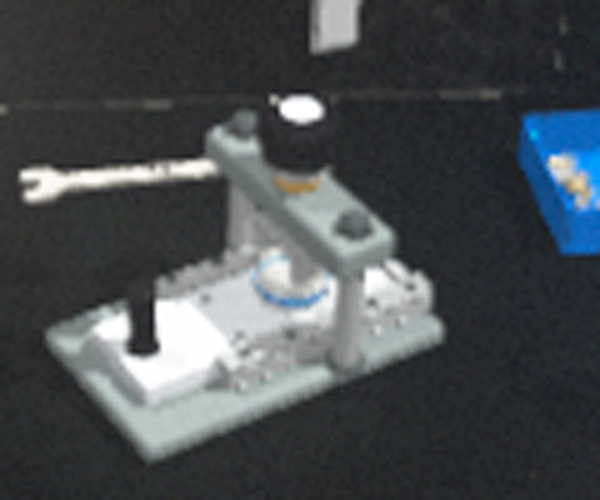

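The slide is home with the cassette under the foot. Lower onto the knob and grip.

```bash

python3 -m crank '[[0.35,[0,0,0.03],[0,0,0]],[0.35,[0,0,0.03],[0,0,0]],[0.35,[0,0,0.015],[0,0,0]],[0.35,[0,0,0.006],[0,0,0]],[0.35,[0,0,0],[0,0,0]],[1,[0,0,0],[0,0,0]],[1,[0,0,0],[0,0,0]],[1,[0,0,0],[0,0,0]]]'
python3 -m crank '[[1,[0,0,0],[0,0,0]],[1,[0,0,0],[0,0,0]]]'
python3 - <<'E'
from h import *
rel([.634,.102,.121],3.2)
E
```

```text
time: 17.45
tool_pos: [0.6344, 0.1024, 0.1253]
ee_rot: [3.141, 0.003, -3.063]
wrist_force: [-0.2, -0.4, 1.9]
width: 0.0434
finger_force: 30.0
time: 17.65
tool_pos: [0.6344, 0.1024, 0.1252]
ee_rot: [3.141, 0.003, -3.063]
wrist_force: [-0.2, 0.4, 5.2]
width: 0.043
finger_force: 30.0
pos [0.6344 0.1024 0.1252] rot [ 3.1414  0.0033 -3.0626] w 0.043 F [-0.2  0.4  5.2] T [ 0.069 -0.095 -0.012] t 17.65
shift [ 0.0005 -0.0003  0.0042]
turn(in tool) [0.01 0.19 1.18]
```

```bash
cat > st.py <<'E'
from h import *
o=robot.get_obs();print('pos',o['tool_pos'].round(4),'yaw',o['ee_rot'][2].round(3),'F',o['wrist_force'].round(1),'T',o['wrist_torque'].round(3),'q6',o['joint_positions'][5].round(3),'tau6',o['joint_torque'][5].round(3),'w',round(o['width'],4))
E
python3 -m crank '[[1,[0,0,0],[0,0,8]],[1,[0,0,0],[0,0,8]]]' >/dev/null; python3 st.py
python3 -m crank '[[1,[0,0,0.0002],[0,0,8]],[1,[0,0,0.0002],[0,0,8]],[1,[0,0,0],[0,0,0]]]' >/dev/null; python3 st.py
```

```text
pos [0.6344 0.1023 0.1246] yaw 2.936 F [ 1.3 -0.   2.3] T [ 0.107 -0.24   0.093] q6 -1.294 tau6 -1.062 w 0.0438
pos [0.6343 0.1023 0.1239] yaw 2.662 F [1.9 1.  2.5] T [ 0.055 -0.306 -0.032] q6 -1.02 tau6 0.627 w 0.0435
```

```bash

python3 -m crank '[[1,[0,0,0.0003],[0,0,8]],[1,[0,0,0.0003],[0,0,8]],[1,[0,0,0],[0,0,0]]]' >/dev/null; python3 st.py
python3 -m crank '[[1,[0,0,0.0003],[0,0,8]],[1,[0,0,0.0003],[0,0,8]],[1,[0,0,0],[0,0,0]]]' >/dev/null; python3 st.py
```

```text
pos [0.6343 0.1023 0.1232] yaw 2.386 F [2.  0.6 2.9] T [ 0.08  -0.351 -0.004] q6 -0.743 tau6 0.613 w 0.0435
pos [0.6342 0.1023 0.1226] yaw 2.108 F [1.4 0.8 3.9] T [ 0.058 -0.434 -0.055] q6 -0.466 tau6 0.638 w 0.0435
```

```bash

python3 -m crank '[[1,[0,0,0.0003],[0,0,8]],[1,[0,0,0],[0,0,0]],[1,[0,0,0],[0,0,0]]]' >/dev/null; python3 st.py
python3 -m crank '[[1,[0,0,0.0003],[0,0,8]],[1,[0,0,0],[0,0,0]],[1,[0,0,0],[0,0,0]]]' >/dev/null; python3 st.py
```

```text
pos [0.6342 0.1023 0.1224] yaw 1.97 F [2.4 0.7 5.2] T [ 0.014 -0.529  0.119] q6 -0.328 tau6 0.126 w 0.0436
pos [0.6342 0.1023 0.1222] yaw 1.829 F [2.9 0.6 4.4] T [ 0.084 -0.44   0.072] q6 -0.186 tau6 0.091 w 0.0434
```

```bash

python3 -m crank '[[1,[0,0,0.0003],[0,0,8]],[1,[0,0,0],[0,0,0]],[1,[0,0,0],[0,0,0]]]' >/dev/null; python3 st.py
python3 -m crank '[[1,[0,0,0.0003],[0,0,8]],[1,[0,0,0],[0,0,0]],[1,[0,0,0],[0,0,0]]]' >/dev/null; python3 st.py
```

```text
pos [0.6342 0.1023 0.1219] yaw 1.689 F [1.7 1.2 5.3] T [ 0.013 -0.445  0.14 ] q6 -0.047 tau6 0.149 w 0.0435
pos [0.6342 0.1023 0.1217] yaw 1.55 F [2.9 0.4 5.4] T [ 0.004 -0.39   0.14 ] q6 0.093 tau6 0.182 w 0.0433
```

Torque is rising (tau6 0.09→0.15→0.18), so the foot is bearing. Continue in single steps.

```bash

python3 -m crank '[[1,[0,0,0.0003],[0,0,8]],[1,[0,0,0],[0,0,0]],[1,[0,0,0],[0,0,0]]]' >/dev/null; python3 st.py
python3 -m crank '[[1,[0,0,0.0003],[0,0,8]],[1,[0,0,0],[0,0,0]],[1,[0,0,0],[0,0,0]]]' >/dev/null; python3 st.py
```

```text
pos [0.6342 0.1022 0.1215] yaw 1.41 F [1.8 0.2 6.4] T [ 0.005 -0.416  0.2  ] q6 0.232 tau6 0.219 w 0.0434
pos [0.6342 0.1022 0.1213] yaw 1.271 F [2.  0.  6.4] T [-0.026 -0.385  0.229] q6 0.372 tau6 0.264 w 0.0434
```

```bash

python3 -m crank '[[1,[0,0,0.0003],[0,0,8]],[1,[0,0,0],[0,0,0]],[1,[0,0,0],[0,0,0]]]' >/dev/null; python3 st.py
python3 -m crank '[[1,[0,0,0.0003],[0,0,8]],[1,[0,0,0],[0,0,0]],[1,[0,0,0],[0,0,0]]]' >/dev/null; python3 st.py
```

```text
pos [0.6342 0.1022 0.1211] yaw 1.131 F [1.9 0.7 6.7] T [-0.032 -0.392  0.321] q6 0.511 tau6 0.304 w 0.0435
pos [0.6342 0.1022 0.1209] yaw 0.992 F [1.4 0.5 6.8] T [ 0.005 -0.276  0.293] q6 0.651 tau6 0.348 w 0.0434
```

```bash

python3 -m crank '[[1,[0,0,0.0003],[0,0,8]],[1,[0,0,0],[0,0,0]],[1,[0,0,0],[0,0,0]]]' >/dev/null; python3 st.py
python3 -m crank '[[1,[0,0,0.0003],[0,0,8]],[1,[0,0,0],[0,0,0]],[1,[0,0,0],[0,0,0]]]' >/dev/null; python3 st.py
```

```text
pos [0.6342 0.1022 0.1207] yaw 0.852 F [1.3 0.1 6.8] T [-0.074 -0.254  0.338] q6 0.79 tau6 0.378 w 0.0431
pos [0.6342 0.1024 0.121 ] yaw 0.712 F [1.5 1.1 9. ] T [ 0.224 -0.069  0.176] q6 0.931 tau6 0.103 w 0.0436
```

Torque fell from 0.38 to 0.10, which is the click. Stop, release, rise, and check the index lines.

```bash

python3 -m crank '[[0.35,[0,0,0],[0,0,0]],[0.35,[0,0,0],[0,0,0]],[0.35,[0,0,0],[0,0,0]],[0.35,[0,0,-0.01],[0,0,0]],[0.35,[0,0,-0.03],[0,0,0]],[0.35,[0,0,-0.04],[0,0,0]],[0.35,[0,0,-0.04],[0,0,0]],[0.35,[-0.045,0,-0.04],[0,0,0]]]'
python3 -m crank '[[0.35,[-0.045,0,0],[0,0,0]],[0.35,[-0.04,0,0],[0,0,0]],[0.35,[0,0,0],[0,0,0]],[0.35,[0,0,0],[0,0,0]]]'|grep pos
python3 - <<'E'
from h import *
a=snap('side');b=snap('top');c=snap('wrist')
import pickle;pickle.dump((a,b,c),open('s6.pkl','wb'))
A=cv2.resize(a['color'][160:230,240:340,::-1],(400,280),interpolation=2)
B=cv2.resize(b['color'][155:225,185:285,::-1],(400,280),interpolation=2)
C=cv2.resize(c['color'][0:210,130:430,::-1],(400,280),interpolation=2)
s=np.array(c['R'])@[.634,.102,.135]+c['t'];u,v=int(s[0]/s[2]*c['fx']+c['cx']),int(s[1]/s[2]*c['fy']+c['cy']);print(u,v)
u=min(max(u,50),510);v=min(max(v,35),385)
D=cv2.resize(c['color'][v-35:v+35,u-50:u+50,::-1],(400,280),interpolation=2)
cv2.imwrite('pics/c6.png',np.vstack([np.hstack([A,B]),np.hstack([C,D])]))
E
```

```text
time: 22.55
tool_pos: [0.6064, 0.0794, 0.2728]
ee_rot: [-3.141, -0.001, 0.711]
wrist_force: [-0.1, -0.1, -0.8]
width: 0.0607
finger_force: 0.0
tool_pos: [0.5403, 0.0224, 0.2729]
281 76
```

View pics/c6.png

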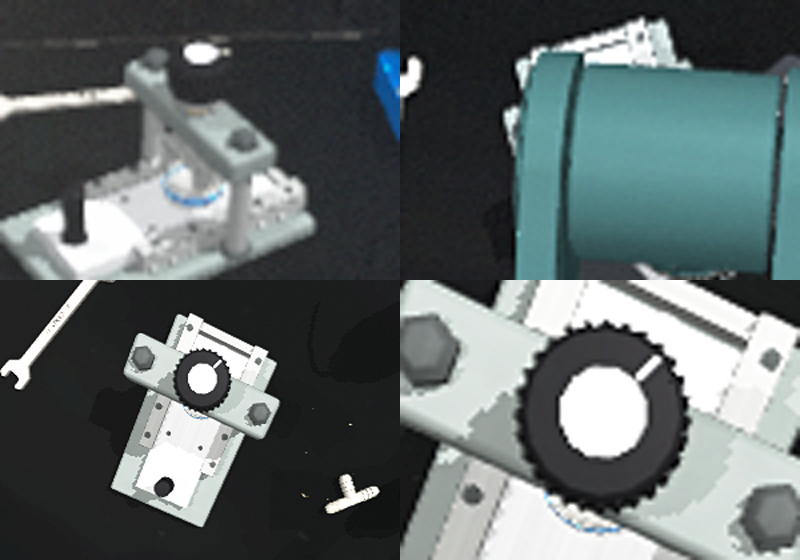

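The index line turned about 2.5 rad clockwise, matching the tool's 2.51 rad. The grip therefore did not slip, and the torque drop was one clutch click. The slide is home and the cassette is under the foot, so I'll hand in.

```bash
python3 -c "
from bench import robot
print(robot.close_job())"
```

```text
the job is handed in; nothing more can be done
None
```

The cassette is clamped in the press: seated plug-up in the nest, slide on its hard stop, knob tightened to one clutch click (read from a single torque drop; the collar's index line was not visible to confirm it), and the gripper clear. The job is handed in at about 23 s, and the arm stayed clear of the bottle, dish and stopwatch.

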